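# Index the turret and hold the guide pin through both bushings

### The job

Turn the six-station turret of the fixture one click counterclockwise (seen from above) by its red post, so that its brass bushing clicks in under the brass bushing of the guide arm. Then take the long orange-headed pin from the wooden rack and thread it straight down through the guide bushing and on through the turret bushing. Finish still holding it there, out of contact with the base plate and with its dark collar about 12 mm above the guide, so that a clip can be slipped under the collar; leave the short pin, the transformer and the loupe where they are.

Things in the scene. Friction and masses are not known exactly. Their poses are not given: they have to be found in the camera images.
- guide_mouth (a point): Centre of the top mouth of the fixture's guide bushing, a brass ring (outer dia 32 mm, through hole dia 13 mm, 18 mm long) at the nose of the grey guide arm, 105 mm above the bench. z up; x points from the turret axis along the arm to its column. The turret axis lies 50 mm from this point along -x of this frame
- fixture: Grey indexing fixture, fixed to the bench at a place and yaw that vary. Origin on the turret axis at bench level; x towards the column of the guide arm, z up. Base plate x -95 to +140 mm, y +-85 mm, its top 10 mm above the bench. Column x +98 to +132 mm; arm and column reach 108 mm above the bench (screw heads)
- turret (a joint): Turn of the turret in rad, growing counterclockwise from above; starts at rest at 0. A sprung roller gives a click every 1.047 rad (60 degrees) and pulls the turret in from up to about 0.4 rad off; turning it over to the next click takes about 3 to 6 N at the post. At 1.047 its brass bushing stands under the guide bushing, to within about 1 mm
- turn_post (a point): Round upright red post on the turret, dia 12 mm, by which it is turned: this point is on its axis, 80 mm above the bench and 12 mm below its top (nothing beside it within 30 mm from 56 mm up). It is 60 mm from the turret axis, on the robot's side, and moves on a circle about that axis
- bushing_mouth (a point): Centre of the top mouth of the turret's open brass bushing (outer dia 29 mm, through hole dia 13 mm), 50 mm from the turret axis, 55 mm above the bench; its lower end is 34 mm above the bench, with free space below down to the base plate at 10 mm. The other five stations are closed steel plugs
- pin_head (a point): Long pin standing upright in one of the rack's two holes: this point is the middle of its orange round head (dia 18 mm, 44 mm tall), by which to grip it; 121 mm above its tip; z along the pin, up. Below the head come a dark collar (dia 22 mm, 4 mm thick) and a steel shank (dia 10 mm, 95 mm from tip to collar underside, coned nose 4 mm long). About 90 g
- pin_tip (a point): Lower tip of the long pin, on its axis; it stands 10 mm above the bench in the rack. Same axes as the head
- rack: Wooden pin rack, 60 x 150 x 45 mm, fixed to the bench at a place and yaw that vary, origin under its centre; two holes of dia 12 mm and 35 mm deep at y +-42 mm of its frame
- short_head (a point): Short pin in the rack's other hole, same shape with a white head and a shank of only 60 mm: this point is the middle of its head. Leave it alone
- transformer: Small loose transformer, 30 x 56 x 30 mm, origin under its centre. Leave it alone
- loupe: Small loose black eye loupe, dia 41 mm, 26 mm high, origin under its centre. Leave it alone
- pin: The long pin itself, origin at its tip
There are look-alikes about, which are no part of the job. What is shaped like the pin but green or turquoise is not meant.

How it is judged:
On the way, in this order (a step that is already met when the one before it is completed fails the run):
1. the turret has been turned one click, its brass bushing under the guide, and rests there (value of joint turret between 0.987 and 1.107 rad and velocity of joint turret between -0.2 and 0.2 rad/s), for 0.2 s.
2. the long pin's tip has passed down through the guide bushing (height (world z) of pin_tip below 0.085 m and horizontal distance between pin_tip and guide_mouth below 0.006 m), for 0.05 s.
At the end, for the whole second after the job is handed in: Turret within 0.06 rad of its next click (1.047); long pin spans both bushings: tip within 5 mm sideways of both bore axes, 14 to 31 mm above the bench (collar 4 to 21 mm above the guide), within 0.07 rad of upright, at rest (under 0.02 m/s), held by the fingers (over 1 N) (value of joint turret between 0.987 and 1.107 rad and horizontal distance between pin_tip and guide_mouth below 0.005 m and horizontal distance between pin_tip and bushing_mouth below 0.005 m and height (world z) of pin_tip between 0.014 and 0.031 m and angle between the z axis of pin_tip and the z axis of guide_mouth, either way round below 0.07 rad and contact force between the fingers and pin above 1 N and linear speed of pin below 0.02 m/s); the arm keeps its last pose, push and grip.
It fails at once if the short pin is pulled or knocked (moved more than 15 mm) (distance of short_head from where it was at the start of the episode above 0.015 m).
It fails at once if the transformer is moved more than 20 mm (distance of transformer from where it was at the start of the episode above 0.02 m).
It fails at once if the loupe is moved more than 20 mm (distance of loupe from where it was at the start of the episode above 0.02 m).
It also fails if it takes over 58 s, if anything falls off the work surface, if the arm or the gripper's body presses on something with over 40 N, if the wrist force passes 120 N, or if a joint passes its speed limit or range.

### The arm

A 6-joint arm with a two-finger parallel gripper is mounted at the origin on a cart in front of the work surface, level with it; the furniture and walls round the work are solid. World frame = base frame: x ahead of the robot, y to its left, z up, the work surface at z = 0. Lengths are in m, angles in rad, forces in N, time in s.
With the tool pointing down it reaches from about 0.35 to 0.775 m from the base axis. Payload 7.3 kg.
Tool frame: the origin (TCP) lies at the very end of the fingers, on their centre line; the grasp point (between the pads) lies 19 mm behind it; z points along the fingers, y is the direction in which the jaws open and shut (so a half turn about z gives the same grasp; the last joint's range is limited). The gripper opens to 92 mm and grips with 3 to 60 N. Pads are 19 mm wide; open, the fingers measure 130 mm over their backs; the gripper's body (75 mm by 190 mm) begins 47 mm behind the grasp point.
Start: joints at [-1.311, 0.342, 1.524, -0, 1.275, -0.146], TCP at [0.207, -0.482, 0.199] pointing down, gripper open.
Joint ranges: [-2.53, 2.53], [-0.77, 2.02], [0.04, 2.7], [-1, 4.14], [0.28, 2.66], [-3.11, 3.11]. Speed limits (rad/s): [2.57, 2.57, 3.14, 3.14, 3.14, 3.14].

### API

Orientations are given as [roll, pitch, yaw] about the fixed x, y, z axes, in that order (R = Rz(yaw) Ry(pitch) Rx(roll)).
In Python, from cell import robot gives the robot as it stands.
- The arm moves only by the shell command python3 -m pendant 'ROWS' [OPENING] [FORCE]. ROWS is JSON, a list of rows, each a list of 2 entries, a list of its own where there are three numbers: the shift along the tool's x, y, z in mm, then the turn about the tool's z in degrees. In form: [[[x, y, z], turn], ...]. A call has 1 to 10 rows; each row is the pose to reach, as a shift and turn from the pose measured when the call began, along the tool's axes at that moment; what a row does not reach only later rows make up. A row lasts 1/12 s, in which the tool goes at most 41.7 mm and 7.16 degrees, less where a joint would pass 70% of its speed; a pose out of reach is approached as far as the arm can. A call with a gripper value outside its range is refused whole. OPENING is the opening, from 0 (shut) to 1 (fully open), set as the call begins (- or left out, the last holds). The fingers move at their own pace and stop on an object; FORCE is the grip in N (left out, the last holds). Time passes only in rows, so rows that repeat a pose let the fingers close. It gives the time, the measured TCP pose, the force and the opening at its end, in the units of the state.
- robot.observe(): the state, without advancing time (a new reading comes with each control period).
- robot.read_camera(name): name is "scene" or "side" or "wrist"; returns the picture (480x640x3 uint8, red, green, blue); there is no depth.
- robot.calibration(name): a dict with "vfov" (degrees; the focal length in pixels is half the picture's height over the tangent of half this angle, whatever the lens; pixels are square), "cx", "cy" (the principal point, pixels), "k1" (the pictures are not rectified: a ray, as slopes to the right and down, at radius r is drawn at 1 + k1 r^2 times it, then the intrinsics apply), "rvec" (rotation vector, rad) and "tvec" (3), from world to camera coordinates, as OpenCV has them. Camera axes: x right, y down, z forward; pixel columns grow to the right and rows downward; lengths in m; the calibration is good to about 2 mm. A picture is of the moment at which its call begins: read the wrist's pose just before it. calibration takes no time and is no camera call; for the wrist camera it gives the pose at the moment of the call.
- robot.hand_in(): hands the job in, once; it reports no verdict.
Trained networks look in the newest picture that a camera, given by its name, has taken for a name from the list of things; names that differ only in an ending like _2 or _b are one class to them, and where a whole thing is asked for, a point or a joint stands for the part that bears it (a point fixed in the world has none). Each returns a list of dicts, best first, with "p" (0 to 1); they miss things now and then, are a little off and sometimes report something else, mostly with a low value. They report only what shows in the picture. A call takes as long as a camera call. They do not tell look-alikes from the thing itself.
- robot.find_in(camera, query): "xy" ([column, row] as shares, 0 to 1, of the picture: columns of its width, rows of its height, amid what is visible of it).
The state is a dict: "time": time; "qpos": joint angles; "qvel": joint speeds; "joint_efforts": joint torques, N m; "tool_pos": TCP position; "tool_rot": TCP orientation; "contact_force": force on the tool from outside, world axes, zero at the start; "torque": the same for the moment, N m; "opening": finger opening in m.
Only numpy, scipy, OpenCV 4.12 (cv2) and the standard library are available. Lean on these libraries where they do the work, as an engineer would, in place of code of your own. Each camera call takes 0.05 s, during which the arm holds its last target.

## Working session

There is one attempt and no reset: what is moved stays moved. The work goes in short steps, Python scripts to look and compute and a shell command to move; the robot and the scene stay as the last step left them, time stands still between calls to the robot, and variables do not carry over. Pictures are saved under pics/ and viewed, and the job is handed in when it is done.

```bash
ls; mkdir -p pics; cat > h.py <<'E'
import numpy as np, cv2
from cell import robot
def cal(n):
    c=robot.calibration(n); f=240/np.tan(np.radians(c['vfov'])/2)
    R,_=cv2.Rodrigues(np.array(c['rvec'],float)); return f,c['cx'],c['cy'],c['k1'],R,np.array(c['tvec'],float)
def ray(n,u,v,C=None):
    f,cx,cy,k,R,t=C or cal(n)
    d=np.array([(u-cx)/f,(v-cy)/f]); s=d.copy()
    for _ in range(30): s=d/(1+k*(s@s))
    return -R.T@t, R.T@np.array([s[0],s[1],1.])
def onz(n,u,v,z,C=None):
    o,d=ray(n,u,v,C); return o+d*(z-o[2])/d[2]
def proj(n,P,C=None):
    f,cx,cy,k,R,t=C or cal(n)
    p=R@np.array(P,float)+t; s=p[:2]/p[2]; s=s*(1+k*(s@s)); return np.array([f*s[0]+cx,f*s[1]+cy])
def tri(obs):
    A=np.zeros((3,3));b=np.zeros(3)
    for n,u,v in obs:
        o,d=ray(n,u,v); d=d/np.linalg.norm(d); M=np.eye(3)-np.outer(d,d); A+=M;b+=M@o
    return np.linalg.solve(A,b)
def snap(n,fn):
    im=robot.read_camera(n); cv2.imwrite('pics/'+fn+'.png',im[:,:,::-1]); return im
E
python3 - <<'E'
from h import *
for n in ['scene','side','wrist']:
    snap(n,n+'0')
    print(n, cal(n)[0], (-cal(n)[4].T@cal(n)[5]).round(3))
    for q in ['guide_mouth','turn_post','bushing_mouth','pin_head','short_head','fixture','rack','transformer','loupe']:
        print(n,q,[(round(d['xy'][0]*640),round(d['xy'][1]*480),round(d['p'],2)) for d in robot.find_in(n,q)][:4])
print(robot.observe())
E
```

```text
pics
scene 571.4156463373122 [0.137 0.618 0.65 ]
scene guide_mouth [(345, 230, 0.56), (285, 265, 0.37)]
scene turn_post [(362, 219, 0.62), (343, 232, 0.58)]
scene bushing_mouth [(359, 219, 0.63), (286, 267, 0.57)]
scene pin_head [(197, 290, 0.68), (284, 272, 0.64), (339, 281, 0.57)]
scene short_head [(249, 310, 0.67)]
scene fixture [(345, 231, 0.94)]
scene rack [(267, 330, 0.88)]
scene transformer [(305, 280, 0.83)]
scene loupe [(372, 295, 0.63)]
side 450.9534274711889 [ 0.287 -0.904  0.505]
side guide_mouth [(318, 214, 0.62), (365, 321, 0.55)]
side turn_post [(347, 308, 0.77)]
side bushing_mouth [(348, 310, 0.65)]
side pin_head [(276, 214, 0.83), (345, 201, 0.74), (317, 217, 0.53), (282, 225, 0.53)]
side short_head []
side fixture [(366, 320, 0.8)]
side rack [(315, 244, 0.61), (313, 214, 0.46)]
side transformer [(335, 268, 0.63)]
side loupe [(281, 276, 0.89)]
wrist 340.1845070204007 [ 0.281 -0.451  0.385]
wrist guide_mouth []
wrist turn_post []
wrist bushing_mouth []
wrist pin_head []
wrist short_head []
wrist fixture []
wrist rack []
wrist transformer []
wrist loupe []
{'time': 1.5, 'qpos': array([-1.31101673e+00,  3.42017901e-01,  1.52411660e+00, -3.19477009e-05,
        1.27539190e+00, -1.46007035e-01]), 'qvel': array([-0.00107806,  0.00106705,  0.00033403,  0.00130639, -0.00038165,
       -0.00027065]), 'joint_efforts': array([ 1.24009684e-04, -4.31128907e+01, -2.44476682e+01,  7.19017745e-02,
        4.83209733e-02,  6.96190796e-06]), 'tool_pos': array([ 0.20725025, -0.48237655,  0.1986254 ]), 'tool_rot': array([3.14153155e+00, 3.98784025e-05, 4.05795935e-01]), 'contact_force': array([-0.38068132, -0.16422113,  0.77394313]), 'torque': array([ 3.70526587e-02, -5.83939359e-05,  3.93898926e-03]), 'opening': 0.09180680758475084}
```

View pics/scene0.png

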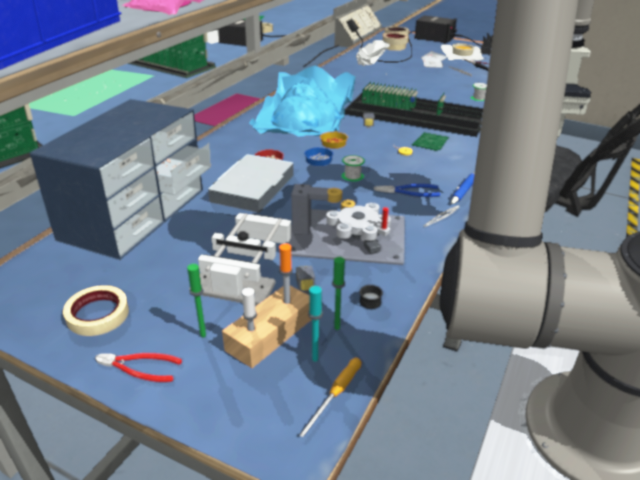

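View pics/side0.png

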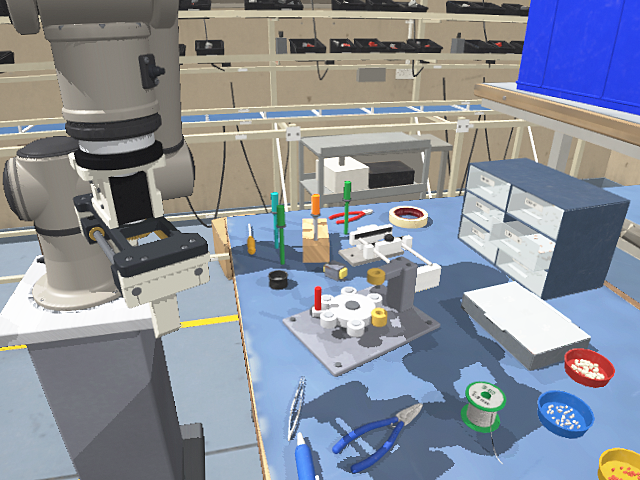

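```bash
python3 - <<'E'
import cv2
a=cv2.imread('pics/scene0.png')[180:380,160:430]; cv2.imwrite('pics/sc_crop.png',cv2.resize(a,None,fx=2.9,fy=2.9,interpolation=cv2.INTER_CUBIC))
a=cv2.imread('pics/side0.png')[180:380,240:460]; cv2.imwrite('pics/sd_crop.png',cv2.resize(a,None,fx=3,fy=3,interpolation=cv2.INTER_CUBIC))
E
```

```text
(no output)
```

View pics/sc_crop.png

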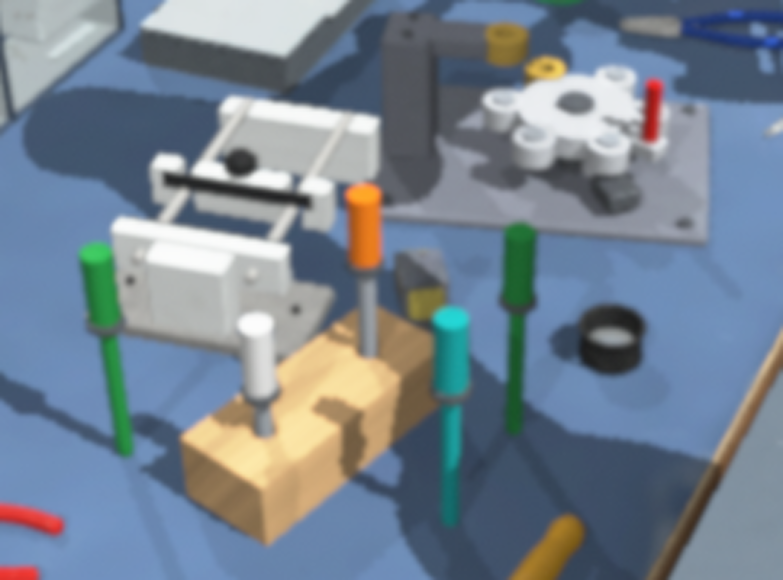

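View pics/sd_crop.png

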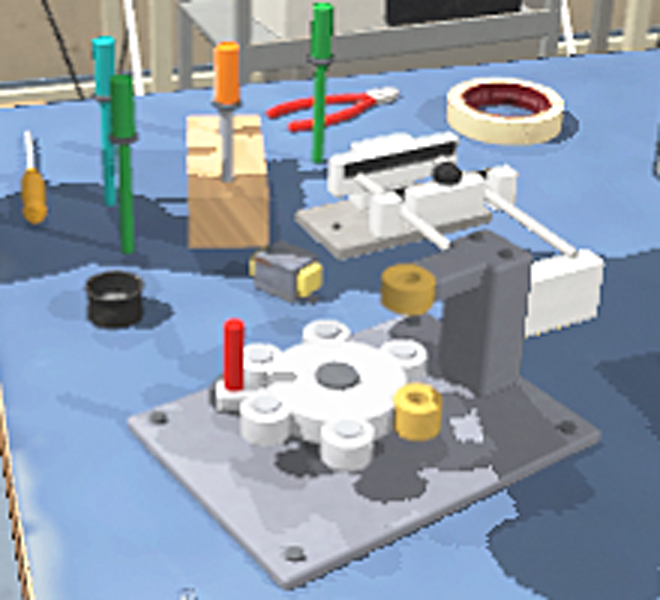

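The orange pin's head is at scene (285,258) and side (316,205). Look-alikes that could be mistaken for it:
- Green pins at scene (195,280) and (339,270).
- A turquoise pin at scene (316,300).
- The short white pin at scene (249,305).

The crops show the only orange head standing in the rack's far hole, so I'm choosing that one. The red post is at side (318,295), the guide ring at side (376,273) and the turret bushing at side (379,312).

```bash
python3 - <<'E'
from h import *
sc=lambda x,y:('scene',160+x/2.9,180+y/2.9)
sd=lambda x,y:('side',240+x/3,180+y/3)
T={'head':(sc(364,228),sd(228,74),.131),'headtop':(sc(364,190),sd(228,45),.153),'guide':(sc(509,32),sd(409,279),.105),'bush':(sc(546,68),sd(418,396),.055),
'posttop':(sc(654,83),sd(234,323),.092),'white':(sc(257,357),None,.096),'loupe':(sc(612,316),sd(115,282),.026),'trafo':(sc(420,270),sd(286,272),.03),
'colTop':(sc(408,18),sd(510,245),.108)}
for k,(a,b,z) in T.items():
    print(k, tri([a,b]).round(4) if b else '', onz(*a,z).round(4), onz(*b,z).round(4) if b else '')
# base plate corners side
for p in [(128,420),(285,588),(602,435)]: print('plate',onz(*sd(*p),.01).round(4))
for p in [(707,242)]: print('plate sc',onz(*sc(*p),.01).round(4))
E
```

```text
head [5.053e-01 4.000e-04 1.294e-01] [0.5017 0.0035 0.131 ] [ 0.5066 -0.0009  0.131 ]
headtop [ 0.5051 -0.0012  0.153 ] [ 0.5031 -0.      0.153 ] [0.5071 0.0012 0.153 ]
guide [ 0.5477 -0.2707  0.1035] [ 0.544  -0.2664  0.105 ] [ 0.5492 -0.2712  0.105 ]
bush [ 0.5393 -0.3164  0.0537] [ 0.5359 -0.3127  0.055 ] [ 0.5411 -0.3165  0.055 ]
posttop [ 0.4427 -0.2728  0.0909] [ 0.4403 -0.2701  0.092 ] [ 0.4439 -0.2734  0.092 ]
white  [0.5196 0.0852 0.096 ] 
loupe [ 0.3999 -0.1079  0.0289] [ 0.4   -0.111  0.026] [ 0.4017 -0.1024  0.026 ]
trafo [ 0.5252 -0.105   0.0195] [ 0.5205 -0.0937  0.03  ] [ 0.5185 -0.1234  0.03  ]
colTop [ 0.6173 -0.254   0.1064] [ 0.6107 -0.2474  0.108 ] [ 0.621  -0.2525  0.108 ]
plate [ 0.3863 -0.2395  0.01  ]
plate [ 0.4398 -0.4006  0.01  ]
plate [ 0.6601 -0.3226  0.01  ]
plate sc [ 0.3808 -0.2287  0.01  ]
```

```bash
python3 -m pendant '[[[30,-12,-20],0],[[70,-28,-40],0],[[110,-44,-50],0],[[150,-60,-50],0],[[190,-76,-50],0],[[225,-90,-50],0],[[245,-98,-50],0],[[253,-100,-50],0],[[253,-100,-50],0],[[253,-100,-50],0]]' 1
python3 - <<'E'
from h import *
print(robot.observe()['tool_pos'],robot.observe()['tool_rot'])
snap('wrist','w1'); C=cal('wrist')
for k,P in dict(guide=(.5485,-.271,.105),bush=(.5405,-.3165,.055),post=(.4435,-.273,.092),axis=(.5014,-.2877,.055),head=(.5055,0,.153)).items(): print(k,proj('wrist',P,C).round(1))
E
```

```text
time: 2.33
tool_pos: [0.4, -0.2909, 0.2485]
tool_rot: [3.141, 0.001, 0.407]
contact_force: [0.7, -0.0, 0.0]
opening: 0.0919
[ 0.40000562 -0.2909434   0.24853567] [3.14137406e+00 6.85889968e-04 4.06757639e-01]
guide [364.7  53.9]
bush [394.9  91.3]
post [319.5 165. ]
axis [353.9 116.1]
head [ -1.6 -61.6]
```

View pics/w1.png

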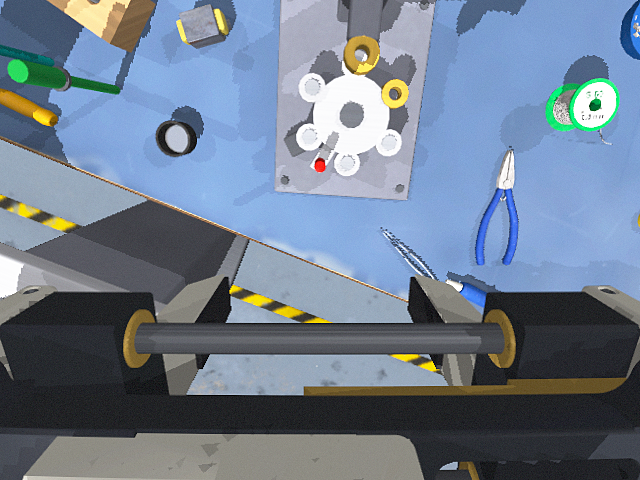

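Wrist view shows the red post at (320,166), the guide ring at about (363,54) and the turret bushing at (395,93), all within 2 px of my triangulation. I'll measure these more precisely from a crop.

```bash
python3 - <<'E'
import cv2
a=cv2.imread('pics/w1.png')[25:200,270:440]; cv2.imwrite('pics/w1c.png',cv2.resize(a,None,fx=3.4,fy=3.4,interpolation=cv2.INTER_CUBIC))
E
```

```text
(no output)
```

View pics/w1c.png

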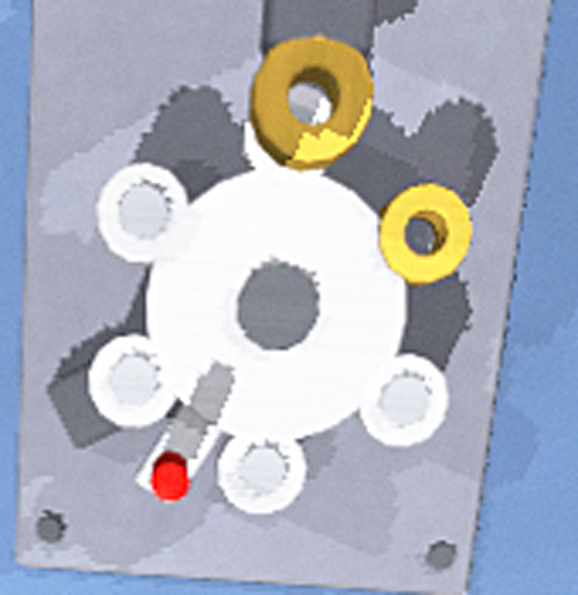

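```bash
python3 - <<'E'
from h import *
C=cal('wrist')
for k,x,y,z in [('guide',313.5,96,.105),('bush',425.5,233,.055),('post',170,482,.092),('hub',279,305,.055)]:
    print(k,onz('wrist',270+x/3.4,25+y/3.4,z,C).round(4))
E
```

```text
guide [ 0.5481 -0.2688  0.105 ]
bush [ 0.5387 -0.3177  0.055 ]
post [ 0.4421 -0.2742  0.092 ]
hub [ 0.5019 -0.2853  0.055 ]
```

```bash
python3 -m pendant '[[[25,0,20],0],[[45,1,50],0],[[46,1,85],0],[[46,1,120],0],[[46,1,150],0],[[46,1,170],0],[[46,1,183],0],[[46,1,185],0],[[46,1,185],0]]' 0.45
python3 -m pendant '[[[0,0,0],0],[[0,0,0],0],[[0,0,0],0],[[0,0,0],0],[[0,0,0],0],[[0,0,0],0]]' 0 10
python3 - <<'E'
from h import *
print(robot.observe()['tool_pos'],robot.observe()['tool_rot'])
snap('wrist','w2'); snap('side','s2')
E
```

```text
time: 3.13
tool_pos: [0.441, -0.2753, 0.0629]
tool_rot: [-3.14, 0.002, 0.403]
contact_force: [-0.6, 0.4, 1.2]
opening: 0.0425
time: 3.63
tool_pos: [0.441, -0.275, 0.0637]
tool_rot: [-3.14, 0.001, 0.403]
contact_force: [-0.9, 2.3, 14.3]
opening: 0.0062
[ 0.44100192 -0.27496147  0.06371731] [-3.14013479e+00  1.37752217e-03  4.03365406e-01]
```

View pics/s2.png

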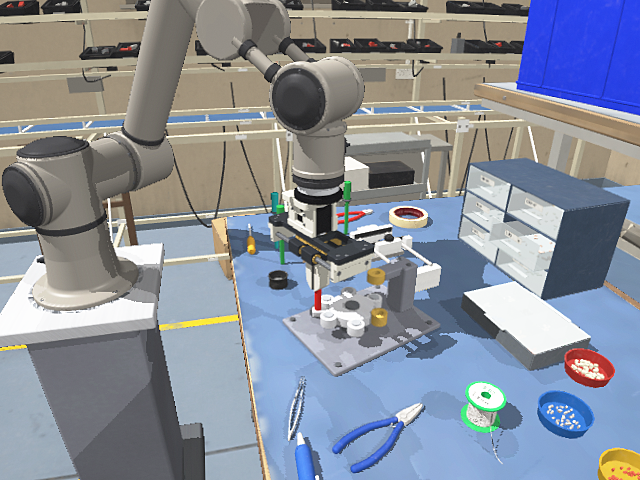

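```bash
python3 - <<'E'
import cv2
a=cv2.imread('pics/s2.png')[220:360,250:450]; a=cv2.resize(a,None,fx=4,fy=4,interpolation=cv2.INTER_CUBIC); cv2.imwrite('pics/s2c.png',a)
E
```

```text
(no output)
```

View pics/s2c.png

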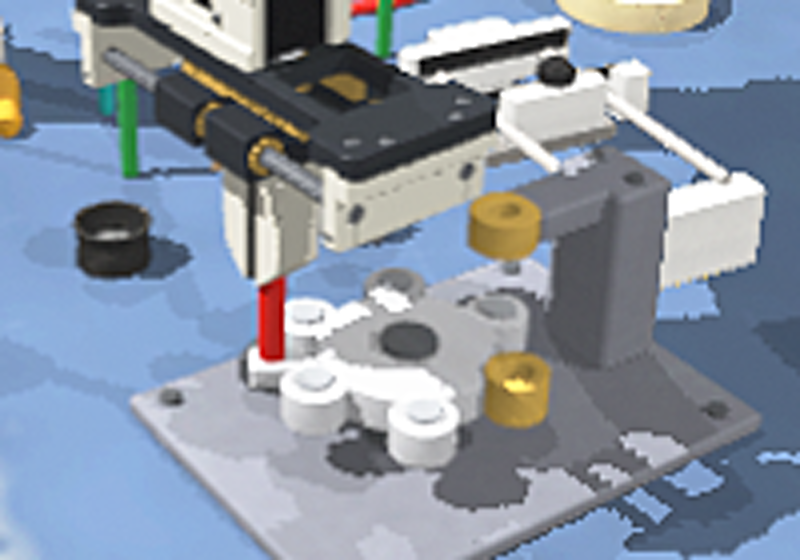

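View pics/w2.png

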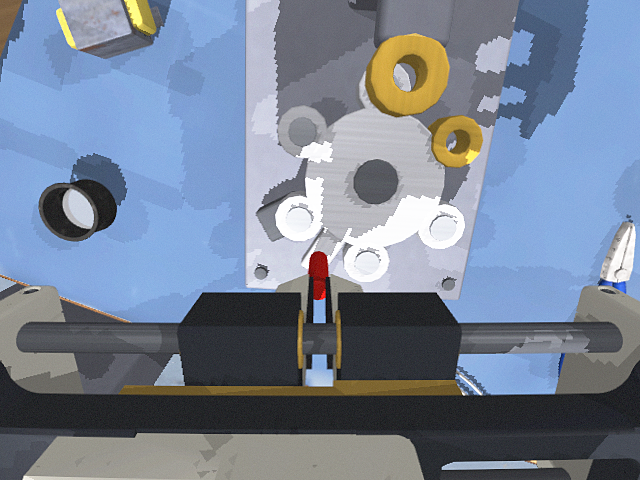

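```bash
python3 - <<'E'
from h import *
C=cal('wrist')
print([proj('wrist',(.4421,-.2742,z),C).round(0) for z in (.092,.08,.06,.045)])
print('tcp',proj('wrist',robot.observe()['tool_pos'],C), onz('wrist',318,253,.092,C),onz('wrist',318,258,.092,C))
a=cv2.imread('pics/w2.png')[230:320,260:380]; a=cv2.resize(a,None,fx=6,fy=6,interpolation=cv2.INTER_CUBIC); cv2.imwrite('pics/w2c.png',a)
E
```

```text
[array([317., 292.]), array([317., 282.]), array([317., 268.]), array([317., 259.])]
tcp [318.92215089 272.19051406] [ 0.46195954 -0.26647534  0.092     ] [ 0.45953146 -0.26751059  0.092     ]
```

View pics/w2c.png

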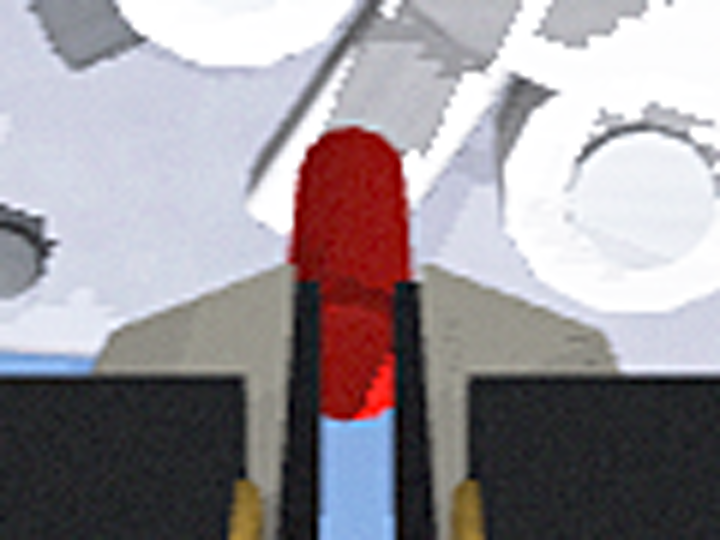

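```bash
python3 - <<'E'
import numpy as np
r=np.array([-.0594,.0113])*60/60.5; X=np.array([.920,.392]);Y=np.array([.392,-.920])
for a in list(range(6,61,6))+[62,64]:
    t=np.radians(a); d=np.array([[np.cos(t),-np.sin(t)],[np.sin(t),np.cos(t)]])@r-r
    print(a,(1000*d@X).round(1),(1000*d@Y).round(1))
E
```

```text
6 -3.2 5.4
12 -5.9 11.1
18 -7.9 17.0
24 -9.3 23.1
30 -10.0 29.4
36 -10.1 35.7
42 -9.6 41.9
48 -8.3 48.1
54 -6.5 54.1
60 -4.0 59.8
62 -3.1 61.7
64 -2.1 63.5
```

```bash
python3 -m pendant '[[[-3.2,5.4,0],0],[[-5.9,11.1,0],0],[[-7.9,17,0],0],[[-9.3,23.1,0],0],[[-10,29.4,0],0],[[-10.1,35.7,0],0],[[-9.6,41.9,0],0],[[-8.3,48.1,0],0],[[-6.5,54.1,0],0],[[-4,59.8,0],0]]'
python3 -m pendant '[[[0,0,0],0],[[0,0,0],0]]'
python3 - <<'E'
from h import *
snap('wrist','w3')
E
```

```text
time: 4.57
tool_pos: [0.4619, -0.3327, 0.0641]
tool_rot: [3.141, 0.001, 0.403]
contact_force: [0.9, -0.3, 0.4]
opening: 0.0004
time: 4.73
tool_pos: [0.4621, -0.3328, 0.0639]
tool_rot: [3.141, 0.001, 0.404]
contact_force: [0.5, 0.9, 0.2]
opening: 0.0005
```

View pics/w3.png

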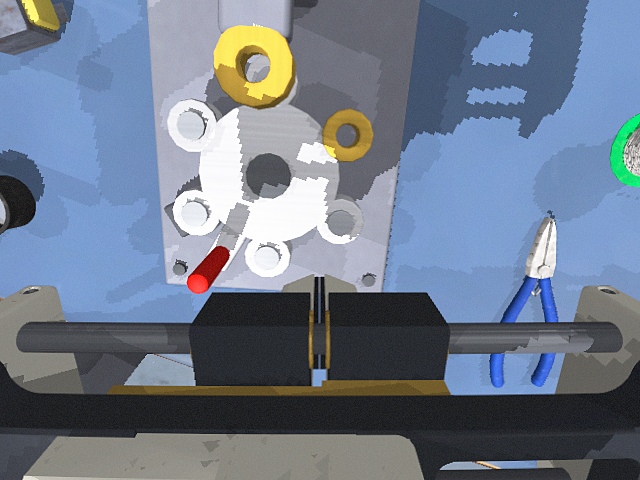

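The grip slipped off: opening is now 0, and the red post is still at its start, at (198,284). I'll measure the post again.

```bash
python3 - <<'E'
from h import *
C=cal('wrist')
a=cv2.imread('pics/w3.png')[20:310,150:390]; a=cv2.resize(a,None,fx=2,fy=2,interpolation=cv2.INTER_CUBIC); cv2.imwrite('pics/w3c.png',a)
print(onz('wrist',198,284,.092,C),onz('wrist',226,252,.045,C), onz('wrist',252,66,.105,C),onz('wrist',268,175,.055,C))
im=cv2.imread('pics/w3.png');m=((im[:,:,2]>120)&(im[:,:,1]<60)&(im[:,:,0]<60)).astype('uint8')
n,l,st,ce=cv2.connectedComponentsWithStats(m);print(st[1:],ce[1:])
P=np.array([.4421,-.2742])
print([proj('wrist',(.4421,-.2742,z),C).round(0) for z in (.092,.045)])
E
```

```text
[ 0.44271625 -0.27371493  0.092     ] [ 0.44380739 -0.27546169  0.045     ] [ 0.54758346 -0.26768245  0.105     ] [ 0.50197866 -0.28387937  0.055     ]
[[187 246  42  46 799]
 [211 250   2   2   2]
 [229 255   1   1   1]
 [227 260   1   1   1]
 [223 266   1   1   1]
 [198 281   1   1   1]
 [196 292   1   1   1]
 [199 292   1   1   1]
 [201 292   1   1   1]] [[209.02628285 267.71339174]
 [211.5        250.5       ]
 [229.         255.        ]
 [227.         260.        ]
 [223.         266.        ]
 [198.         281.        ]
 [196.         292.        ]
 [199.         292.        ]
 [201.         292.        ]]
[array([199., 285.]), array([223., 254.])]
```

View pics/w3c.png

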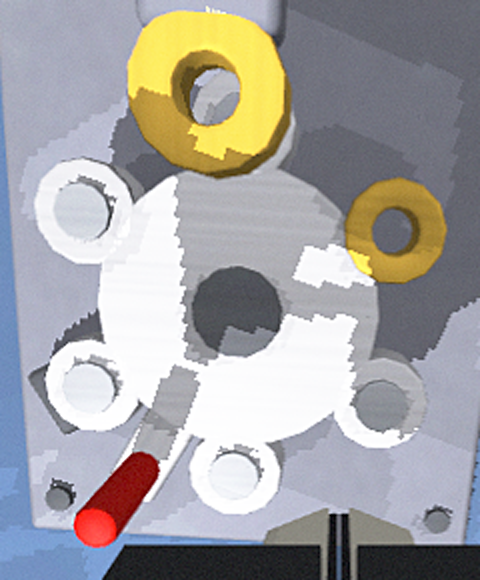

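```bash
python3 - <<'E'
from h import *
print('tcp2',proj('side',(.441,-.275,.0637)),'obs ~316,291 tip')
for z in (.092,.08,.064,.045): print(z,proj('side',(.4427,-.274,z)))
o=robot.observe(); print(o['tool_pos'],proj('side',o['tool_pos'])); snap('side','s3')
a=cv2.imread('pics/s3.png')[220:360,250:450]; a=cv2.resize(a,None,fx=4,fy=4,interpolation=cv2.INTER_CUBIC); cv2.imwrite('pics/s3c.png',a)
E
```

```text
tcp2 [316.50636601 302.2534989 ] obs ~316,291 tip
0.092 [317.37368515 287.93237983]
0.08 [317.35293221 293.872361  ]
0.064 [317.32578311 301.65872674]
0.045 [317.29429836 310.71101179]
[ 0.46184208 -0.33251304  0.06386419] [337.3561137  319.94294921]
```

View pics/s3c.png

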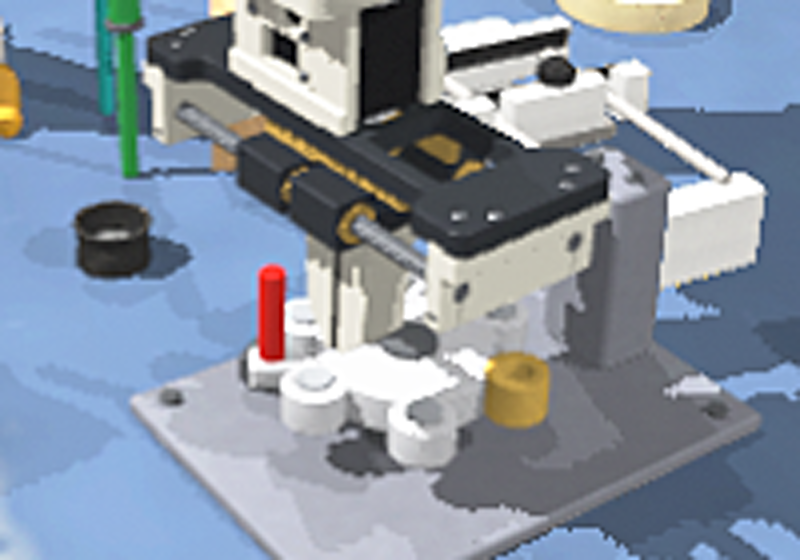

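```bash
python3 -m pendant '[[[0,0,-30],0],[[0,0,-65],0],[[0,0,-75],0],[[0,0,-75],0],[[0,0,-75],0]]' 0.45
python3 - <<'E'
from h import *
im=snap('side','s4'); o=robot.observe(); p=o['tool_pos']; x,y=proj('side',p); print(p,x,y, o['opening'])
C=cal('wrist'); print('wrist',proj('wrist',p,C),proj('wrist',p+[0,0,.023],C)); snap('wrist','w4')
a=im[:,:,::-1].copy(); cv2.circle(a,(int(x),int(y)),2,(255,0,255),-1); q=proj('side',p+[0,0,.019]); cv2.circle(a,(int(q[0]),int(q[1])),2,(0,255,0),-1)
a=a[int(y)-80:int(y)+60,int(x)-80:int(x)+100]; cv2.imwrite('pics/s4c.png',cv2.resize(a,None,fx=4,fy=4,interpolation=cv2.INTER_CUBIC))
E
```

```text
time: 5.25
tool_pos: [0.4617, -0.3321, 0.139]
tool_rot: [3.141, 0.001, 0.404]
contact_force: [-0.5, 0.4, 0.2]
opening: 0.0291
[ 0.46119561 -0.33170903  0.13792872] 337.9341405389552 280.83592102585544 0.03309694125216877
wrist [318.89352173 272.19659228] [318.77454622 289.55430072]
```

View pics/s4c.png

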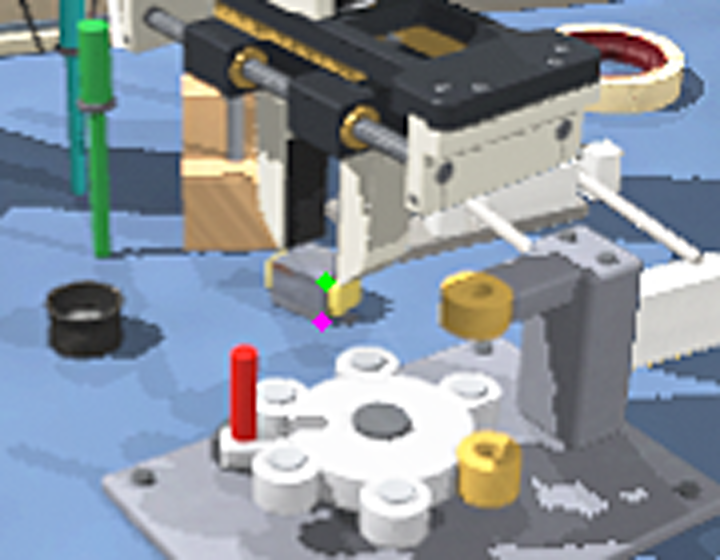

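View pics/w4.png

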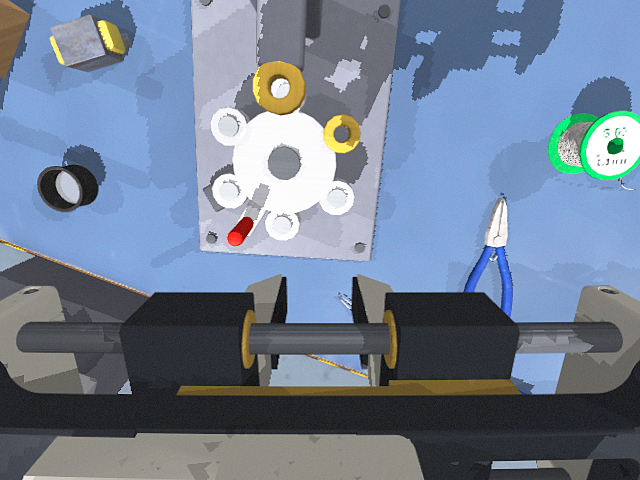

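The fingertips look about 25 mm above the reported TCP in both the side and wrist views. I'll triangulate a fingertip to check this.

```bash
python3 -m pendant '[[[0,0,0],0],[[0,0,0],0],[[0,0,0],0]]'
python3 - <<'E'
from h import *
snap('side','s5');snap('wrist','w5'); snap('scene','c5'); o=robot.observe(); print(o['tool_pos'],o['tool_rot'],o['opening'])
for n,x,y in [('side',290,200),('wrist',230,260)]:
    a=cv2.imread('pics/%s5.png'%n[0])[y:y+90,x:x+(100 if n=='side' else 180)]; f=6.4 if n=='side' else 4.4
    cv2.imwrite('pics/%s5c.png'%n[0],cv2.resize(a,None,fx=f,fy=f,interpolation=cv2.INTER_CUBIC))
E
```

```text
time: 5.6
tool_pos: [0.4606, -0.3312, 0.1363]
tool_rot: [-3.137, 0.003, 0.404]
contact_force: [0.1, -0.5, 0.2]
opening: 0.0412
[ 0.46092138 -0.33148337  0.13704637] [-3.13847506e+00  2.25079706e-03  4.03751161e-01] 0.041143247139616035
```

View pics/s5c.png

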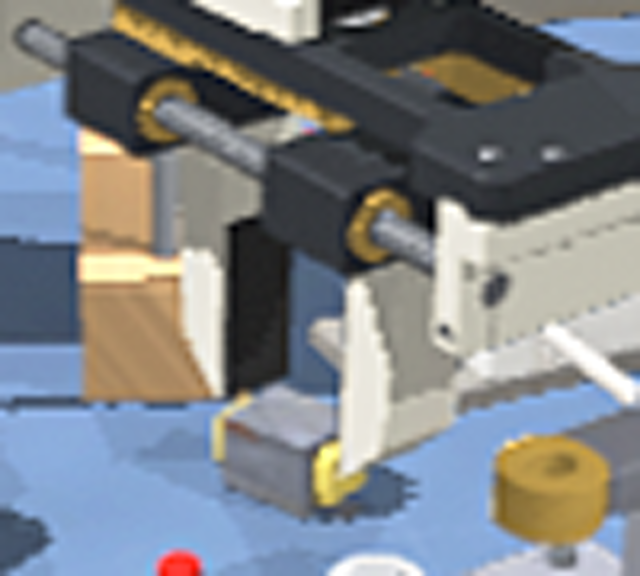

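View pics/w5c.png

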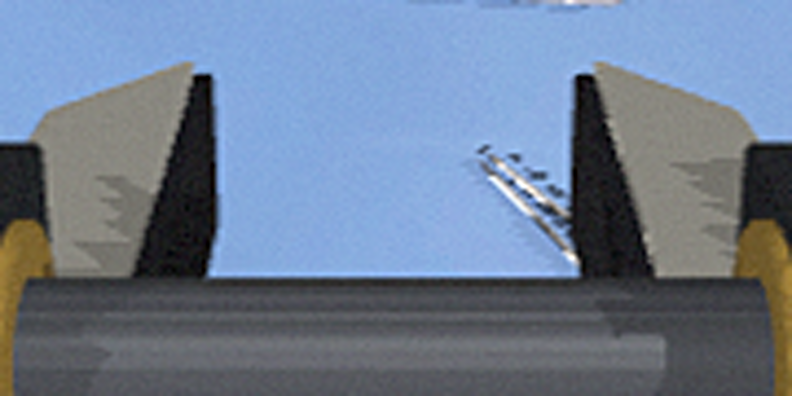

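View pics/c5.png

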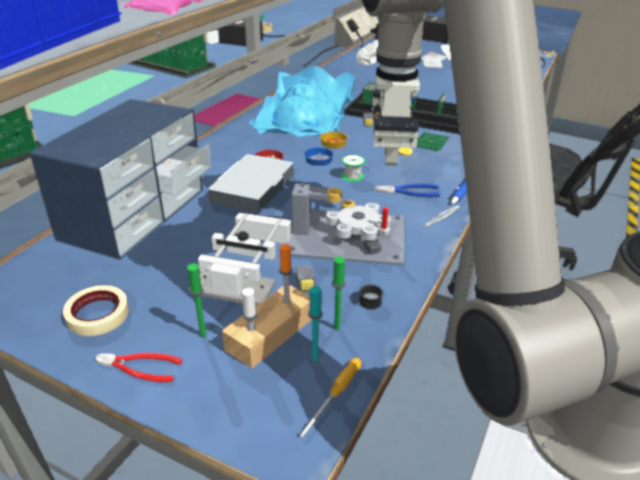

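```bash
python3 - <<'E'
from h import *
o=robot.observe(); p=o['tool_pos']; a=o['tool_rot'][2]
X=np.array([np.cos(a),np.sin(a),0]);Y=np.array([np.sin(a),-np.cos(a),0])
print(cal('wrist')[3])
P=tri([('side',335,260.2),('wrist',278.4,277)])-p; print('triang L pad front-bottom in tool', P@X,P@Y,-P[2])
for u,v in [(278.4,277),(360.5,277),(273.9,274.3),(365.5,274.3)]:
    oo,d=ray('wrist',u,v)
    for b in (.0206,.0245):
      oy=(oo-p)@Y; dy=d@Y; s=(np.sign(dy)*b-oy)/dy; q=oo+s*d-p; print(u,b,(q@X).round(4),(q@Y).round(4),(-q[2]).round(4))
for u,v in [(335,260.2),(325.6,262.5)]:
    oo,d=ray('side',u,v); s=(-.0206-(oo-p)@Y)/(d@Y); q=oo+s*d-p; print('side L',(q@X).round(4),(-q[2]).round(4))
oo,d=ray('side',343.6,274.2); s=(.0245-(oo-p)@Y)/(d@Y); q=oo+s*d-p; print('side R',(q@X).round(4),(-q[2]).round(4))
E
```

```text
-0.022153296945801076
triang L pad front-bottom in tool 0.009078144289096033 -0.019983113092219923 -0.025884019017694743
278.4 0.0206 0.0086 -0.0206 -0.0262
278.4 0.0245 -0.0045 -0.0245 0.003
360.5 0.0206 0.0113 0.0206 -0.0321
360.5 0.0245 -0.0022 0.0245 -0.0018
273.9 0.0206 0.0168 -0.0206 -0.0413
273.9 0.0245 0.0052 -0.0245 -0.015
365.5 0.0206 0.0201 0.0206 -0.0487
365.5 0.0245 0.0082 0.0245 -0.0217
side L 0.0106 -0.0247
side L -0.0082 -0.0268
side R -0.0097 -0.0279
```

Triangulation puts the pads' lower end 26 mm behind the reported TCP, with the pads spanning ±9 mm in x as they should. So the real fingertips are 26 mm above `tool_pos`, and the first grip only caught the top 3 mm of the post. I'll use that offset from here on.

```bash
python3 -m pendant '[[[3,-30,0],0],[[6,-60,0],0],[[6,-60,25],0],[[6,-60,55],0],[[6,-60,80],0],[[6,-60,95],0],[[6,-60,99],0],[[6,-60,99],0],[[6,-60,99],0]]' 0.45
python3 -m pendant '[[[0,0,0],0],[[0,0,0],0],[[0,0,0],0],[[0,0,0],0],[[0,0,0],0],[[0,0,0],0]]' 0 15
python3 - <<'E'
from h import *
im=snap('side','s6')
a=cv2.imread('pics/s6.png')[220:360,250:450]; a=cv2.resize(a,None,fx=4,fy=4,interpolation=cv2.INTER_CUBIC); cv2.imwrite('pics/s6c.png',a)
E
```

```text
time: 6.5
tool_pos: [0.443, -0.2742, 0.0389]
tool_rot: [-3.139, 0.002, 0.404]
contact_force: [0.7, -1.3, 0.4]
opening: 0.0414
time: 7.0
tool_pos: [0.4426, -0.2738, 0.0392]
tool_rot: [-3.138, 0.002, 0.404]
contact_force: [-2.6, 1.7, 4.1]
opening: 0.0118
```

View pics/s6c.png

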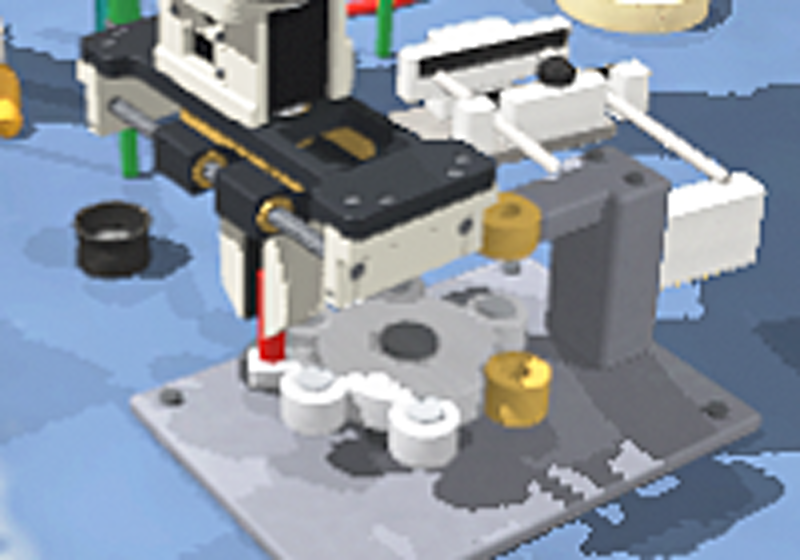

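```bash
python3 -m pendant '[[[-3.2,5.4,0],0],[[-5.9,11.1,0],0],[[-7.9,17,0],0],[[-9.3,23.1,0],0],[[-10,29.4,0],0],[[-10.1,35.7,0],0],[[-9.6,41.9,0],0],[[-8.3,48.1,0],0],[[-6.5,54.1,0],0],[[-4,59.8,0],0]]' 0 25
python3 -m pendant '[[[0,0,0],0],[[0,0,0],0]]'
python3 - <<'E'
from h import *
snap('wrist','w7')
E
```

```text
time: 7.88
tool_pos: [0.4624, -0.3306, 0.0391]
tool_rot: [-3.138, 0.003, 0.404]
contact_force: [-8.2, 6.5, 8.6]
opening: 0.0112
time: 8.05
tool_pos: [0.4626, -0.331, 0.0391]
tool_rot: [-3.138, 0.003, 0.404]
contact_force: [-2.9, 0.6, 5.0]
opening: 0.0113
```

View pics/w7.png

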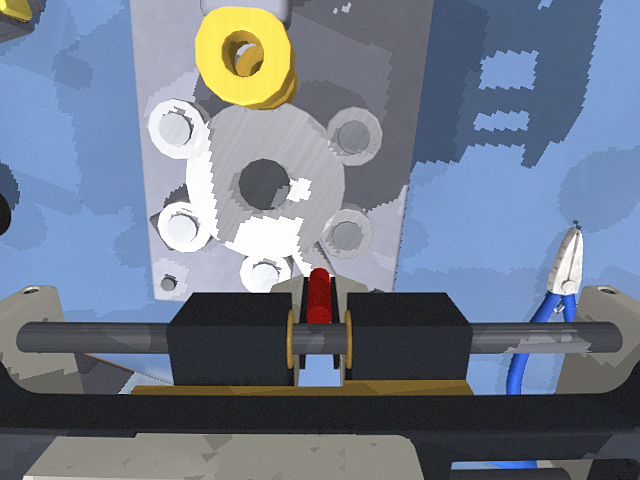

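The bushing has turned in under the guide, visible at (245,60). Next I release the post and lift clear.

```bash
python3 -m pendant '[[[0,0,0],0],[[0,0,0],0],[[0,0,0],0],[[0,0,0],0],[[0,0,0],0]]' 0.45
python3 -m pendant '[[[0,0,-20],0],[[0,0,-55],0],[[-15,0,-95],0],[[-30,-10,-135],0],[[-45,-25,-175],0],[[-50,-35,-200],0],[[-50,-40,-210],0],[[-50,-40,-210],0],[[-50,-40,-210],0],[[-50,-40,-210],0]]'
python3 - <<'E'
from h import *
print(robot.observe()['tool_pos'])
im=snap('wrist','w8'); C=cal('wrist')
print([ (k,proj('wrist',P,C).round(1)) for k,P in dict(g=(.5478,-.268,.105),ax=(.5018,-.2848,.055)).items()])
snap('side','s8')
E
```

```text
time: 8.52
tool_pos: [0.4627, -0.3309, 0.039]
tool_rot: [-3.139, 0.002, 0.404]
contact_force: [-0.1, -0.1, -1.5]
opening: 0.0388
time: 9.35
tool_pos: [0.4015, -0.3138, 0.2473]
tool_rot: [-3.136, 0.003, 0.404]
contact_force: [0.3, -0.2, 0.1]
opening: 0.0412
[ 0.40153845 -0.31378088  0.24732511]
[('g', array([338.1,  43.1])), ('ax', array([332.6, 106.8]))]
```

View pics/w8.png

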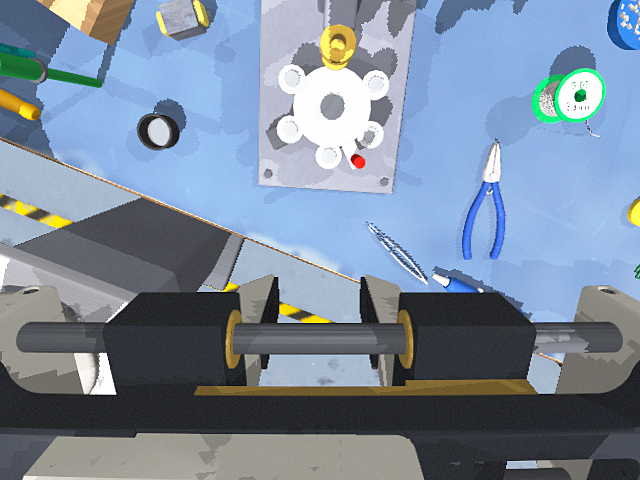

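```bash
python3 -m pendant '[[[35,7,35],0],[[65,14,70],0],[[73,15,85],0],[[73,15,87],0],[[73,15,87],0],[[73,15,87],0]]'
python3 - <<'E'
from h import *
print(robot.observe()['tool_pos'])
im=snap('wrist','w9'); C=cal('wrist'); np.save('C9.npy',np.array(C,dtype=object),allow_pickle=True)
o,_=ray('wrist',0,0,C); print('cam',o,'nadir',proj('wrist',(o[0],o[1],0),C))
p=proj('wrist',(.5478,-.268,.105),C).round(); print(p); x,y=int(p[0])-60,max(0,int(p[1])-60); print(x,y)
a=im[y:y+120,x:x+120,::-1]; cv2.imwrite('pics/w9c.png',cv2.resize(a,None,fx=5,fy=5,interpolation=cv2.INTER_CUBIC))
E
```

```text
time: 9.95
tool_pos: [0.4737, -0.2988, 0.1596]
tool_rot: [-3.134, 0.005, 0.404]
contact_force: [0.7, -1.2, 0.5]
opening: 0.0413
[ 0.47371661 -0.29875016  0.15960537]
cam [ 0.54846691 -0.26864508  0.34635374] nadir [321.25459164 129.84219464]
[320. 130.]
260 70
```

View pics/w9c.png

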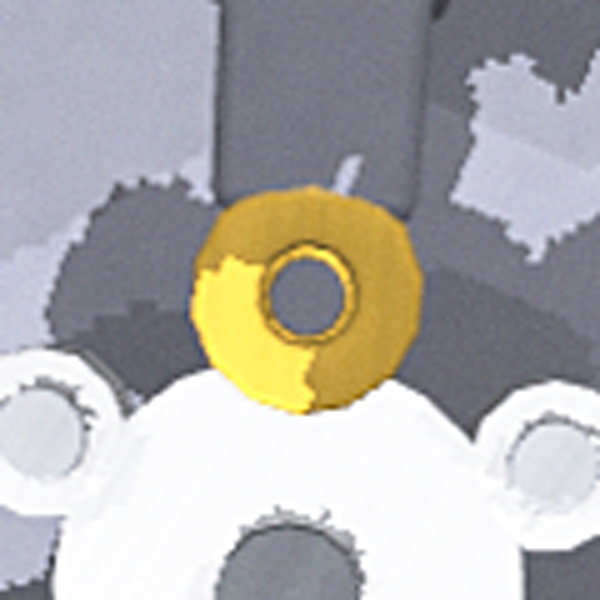

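Looking straight down, the guide hole and the turret hole below it are concentric at about (321.5,128.8). The turret has clicked in. Next is the pin.

```bash
python3 - <<'E'
from h import *
C=tuple(np.load('C9.npy',allow_pickle=True)); print('guide',onz('wrist',321.5,128.8,.105,C), 'lower',onz('wrist',321.6,128.8,.055,C))
E
python3 -m pendant '[[[5,-20,-25],0],[[10,-55,-40],0],[[20,-95,-40],0],[[30,-135,-40],0],[[40,-175,-40],0],[[50,-215,-40],0],[[60,-245,-40],0],[[65,-260,-40],0],[[65,-264,-40],0],[[65,-264,-40],0]]'
python3 -m pendant '[[[0,0,0],0],[[0,0,0],0]]'
python3 - <<'E'
from h import *
print(robot.observe()['tool_pos'])
im=snap('wrist','w10'); C=cal('wrist'); np.save('C10.npy',np.array(C,dtype=object),allow_pickle=True)
print(proj('wrist',(.5055,0,.153),C))
E
```

```text
guide [ 0.54915515 -0.26853042  0.105     ] lower [ 0.54932993 -0.26858194  0.055     ]
time: 10.83
tool_pos: [0.4302, -0.0309, 0.2032]
tool_rot: [-3.138, 0.001, 0.405]
contact_force: [0.1, -0.3, -0.4]
opening: 0.041
time: 11.0
tool_pos: [0.4306, -0.0322, 0.2039]
tool_rot: [-3.14, 0.0, 0.404]
contact_force: [0.5, 0.3, 0.2]
opening: 0.0414
[ 0.43062259 -0.03224025  0.20393235]
[318.86270166 128.49998441]
```

View pics/w10.png

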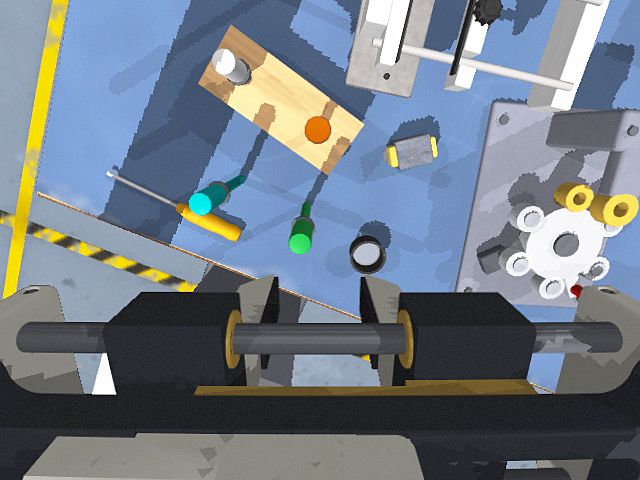

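```bash
python3 - <<'E'
from h import *
C=tuple(np.load('C10.npy',allow_pickle=True)); im=cv2.imread('pics/w10.png')
h=cv2.cvtColor(im,cv2.COLOR_BGR2HSV); m=((h[:,:,0]>8)&(h[:,:,0]<17)&(h[:,:,1]>220)).astype('uint8')
m[:, :280]=0; m[:,360:]=0; m[170:]=0
n,l,st,ce=cv2.connectedComponentsWithStats(m); i=1+np.argmax(st[1:,4]); print(st[i],ce[i],onz('wrist',*ce[i],.153,C))
print('green top',tri([('scene',160+519/2.9,180+230/2.9),('side',240+122/3,180+78/3)]),'turq',tri([('scene',160+451/2.9,180+315/2.9),('side',240+104/3,180+41/3)]))
o=robot.observe(); a=o['tool_rot'][2]; d=onz('wrist',*ce[i],.153,C)[:2]-o['tool_pos'][:2]; print(a, d@[np.cos(a),np.sin(a)],d@[np.sin(a),-np.cos(a)], o['tool_pos'],o['tool_rot'])
E
```

```text
[305 117  25  26 517] [317.08897485 129.37911025] [0.50452103 0.00086542 0.153     ]
green top [ 0.42322325 -0.01954838  0.14217844] turq [0.42279415 0.05872232 0.14172406]
0.4033572338650506 0.08100950143264074 -0.0014022286380028929 [ 0.43056306 -0.03222118  0.20365784] [-3.13917865e+00  5.78659353e-04  4.03357234e-01]
```

```bash
python3 -m pendant '[[[35,-1,0],0],[[70,-1,0],0],[[81,-1.4,15],0],[[81,-1.4,45],0],[[81,-1.4,75],0],[[81,-1.4,100],0],[[81,-1.4,112],0],[[81,-1.4,115.5],0],[[81,-1.4,115.5],0],[[81,-1.4,115.5],0]]'
python3 - <<'E'
from h import *
snap('side','s11'); snap('wrist','w11')
a=cv2.imread('pics/s11.png')[140:290,240:400]; cv2.imwrite('pics/s11c.png',cv2.resize(a,None,fx=4,fy=4,interpolation=cv2.INTER_CUBIC))
E
```

```text
time: 11.88
tool_pos: [0.5051, 0.0004, 0.0888]
tool_rot: [-3.14, -0.0, 0.402]
contact_force: [0.7, -0.1, -0.0]
opening: 0.0412
```

View pics/s11c.png

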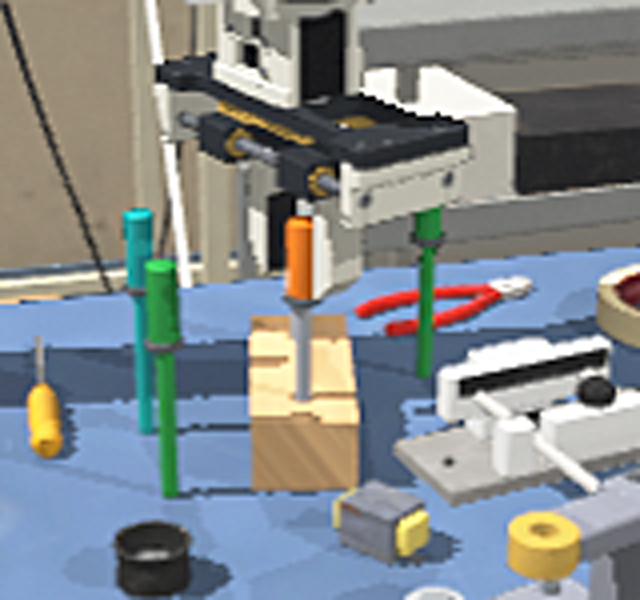

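View pics/w11.png

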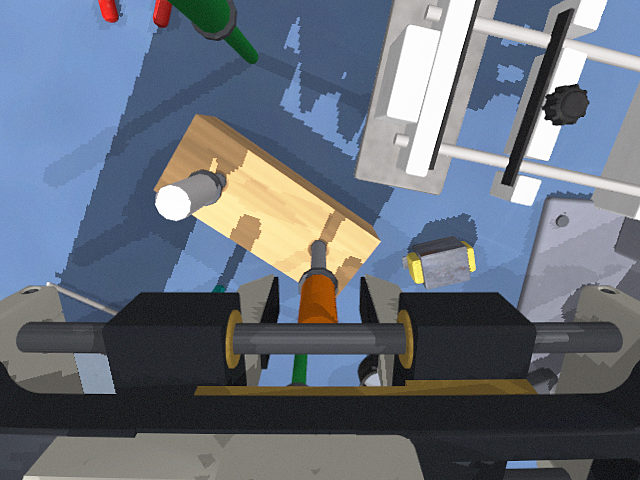

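The orange head sits between the pads, with the finger ends just above the collar. Closing now.

```bash
python3 -m pendant '[[[0,0,0],0],[[0,0,0],0],[[0,0,0],0],[[0,0,0],0],[[0,0,0],0],[[0,0,0],0]]' 0 30
python3 -m pendant '[[[0,0,-8],0],[[0,0,-20],0],[[0,0,-40],0],[[0,0,-65],0],[[0,0,-90],0],[[0,0,-115],0],[[0,0,-125],0],[[0,0,-128],0],[[0,0,-128],0],[[0,0,-128],0]]'
python3 - <<'E'
from h import *
im=snap('side','s12'); snap('wrist','w12'); o=robot.observe(); print(o['tool_pos'],o['tool_rot'])
a=cv2.imread('pics/s12.png')[110:260,240:400]; cv2.imwrite('pics/s12c.png',cv2.resize(a,None,fx=4,fy=4,interpolation=cv2.INTER_CUBIC))
E
```

```text
time: 12.48
tool_pos: [0.5055, 0.0007, 0.0896]
tool_rot: [-3.141, -0.002, 0.403]
contact_force: [-0.6, -0.5, 4.3]
opening: 0.0176
time: 13.32
tool_pos: [0.5047, 0.0005, 0.2169]
tool_rot: [-3.14, -0.001, 0.403]
contact_force: [-0.0, -0.7, -1.5]
opening: 0.0175
[0.50456856 0.00054856 0.21637823] [-3.13933593e+00  2.61105662e-04  4.02846658e-01]
```

View pics/s12c.png

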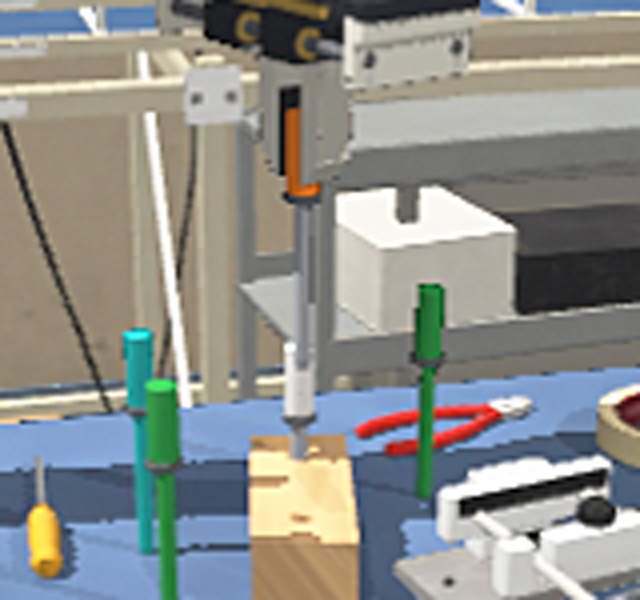

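View pics/w12.png

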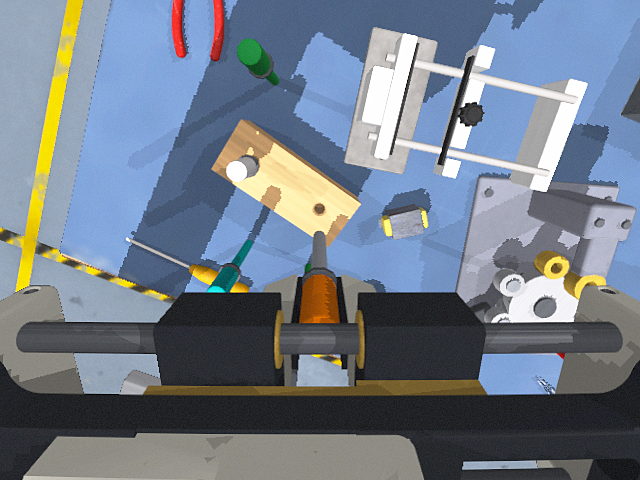

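```bash
python3 - <<'E'
from h import *
o=robot.observe();p=o['tool_pos'];C=cal('wrist')
for dz in (.137,.2165+.0): pass
print('tip if under tcp',proj('wrist',(p[0],p[1],.137),C),'collar',proj('wrist',(p[0],p[1],.137+.095),C))
a=cv2.imread('pics/w12.png')[215:330,270:370]; cv2.imwrite('pics/w12c.png',cv2.resize(a,None,fx=5,fy=5,interpolation=cv2.INTER_CUBIC))
E
```

```text
tip if under tcp [319.25475886 233.5275077 ] collar [318.82607369 283.51927889]
```

View pics/w12c.png

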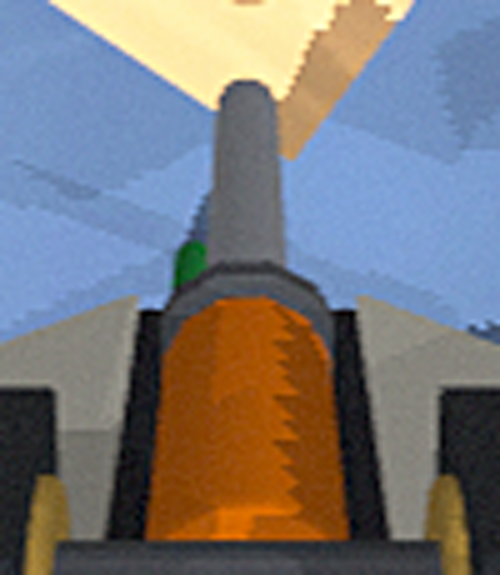

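Pin is held vertically, its tip lining up with the TCP axis in the wrist view (319,233). I'll carry it over the guide at tip height of about 137 mm.

```bash
python3 -m pendant '[[[-4,15,0],0],[[-11,45,0],0],[[-20,80,0],0],[[-29,118,0],0],[[-38,156,0],0],[[-47,194,0],0],[[-56,229,0],0],[[-62,253,0],0],[[-64.5,263,0],0],[[-64.5,264.7,0],0]]'
python3 -m pendant '[[[0,0,3],0],[[0,0,8],0],[[0,0,10],0],[[0,0,10],0],[[0,0,10],0],[[0,0,10],0]]'
cat > look.py <<'E'
import sys
from h import *
t=sys.argv[1]; o=robot.observe(); p=o['tool_pos']; print(p,o['tool_rot'])
C=cal('wrist'); w=snap('wrist','w'+t); s=snap('side','s'+t); c=snap('scene','c'+t)
g=(.5490,-.2685,.105)
out=[]
for n,im,CC in (('wrist',w,C),('side',s,None),('scene',c,None)):
    q=proj(n,g,CC); x=int(q[0])-30;y=int(q[1])-35; x=max(0,x);y=max(0,y); print(n,'guide',q.round(1),'crop',x,y)
    out.append(cv2.resize(im[y:y+60,x:x+60,::-1],(400,400),interpolation=cv2.INTER_CUBIC))
cv2.imwrite('pics/l%s.png'%t,cv2.resize(np.hstack(out),(798,266)) if len(sys.argv)<3 else np.hstack(out[1:]))
cv2.imwrite('pics/lw%s.png'%t,out[0])
cv2.imwrite('pics/lx%s.png'%t,np.hstack(out[1:]))
E
python3 look.py 13
```

```text
time: 14.25
tool_pos: [0.5484, -0.27, 0.2141]
tool_rot: [-3.137, 0.002, 0.4]
contact_force: [-0.5, 0.2, -0.2]
opening: 0.0173
time: 14.75
tool_pos: [0.5486, -0.2693, 0.2044]
tool_rot: [-3.138, 0.001, 0.401]
contact_force: [0.1, -0.8, -0.8]
opening: 0.0175
[ 0.54861345 -0.26928414  0.20442674] [-3.13773175e+00  1.49194798e-03  4.01184880e-01]
wrist guide [318.8 226. ] crop 288 191
side guide [375.7 272.2] crop 345 237
scene guide [333.7 190. ] crop 303 154
```

View pics/lw13.png

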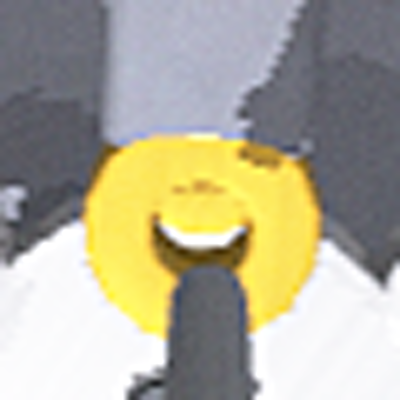

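View pics/lx13.png

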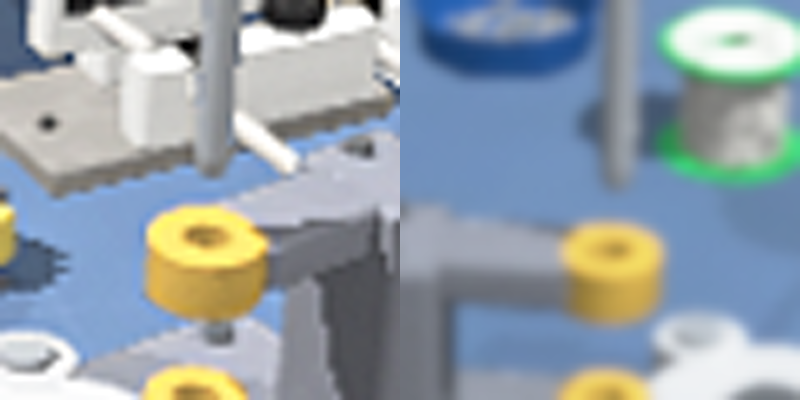

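```bash
python3 - <<'E'
from h import *
yaw=.4015;X=np.array([np.cos(yaw),np.sin(yaw)]);Y=np.array([np.sin(yaw),-np.cos(yaw)])
t=tri([('side',376.9,262.8),('scene',336.0,181.8)]);g=tri([('side',376.2,272.5),('scene',335.2,191.2)])
d=(t-g)[:2];print(t,g,'tip-guide tool mm',1000*d@X,1000*d@Y)
# column-only: line-plane per camera
A=[];b=[]
for n,ut,vt,zt,ug,vg in [('side',376.9,262.8,.125,376.2,272.5),('scene',336,181.8,.125,335.2,191.2),('wrist',319.2,231,.125,318.5,226)]:
    pg=onz(n,ug,vg,.105); q=np.array([pg[0],pg[1],.125]); u0=proj(n,q)[0]
    J=[(proj(n,q+e)[0]-u0)/.001 for e in np.eye(3)[:2]*.001]
    A.append(J);b.append(ut-u0); print(n,u0,ut,np.array(J)@X/1000,np.array(J)@Y/1000)
d,*_=np.linalg.lstsq(np.array(A),np.array(b),rcond=None); print('cols: tool mm',1000*d@X,1000*d@Y)
E
```

```text
[ 0.54732702 -0.27093059  0.12396705] [ 0.54789065 -0.26948901  0.10370558] tip-guide tool mm -1.082183319725096 1.1066721986404808
side 376.92066967114715 376.9 0.4213690241383675 0.4002209544412679
scene 335.4334174986729 336 -0.5188378465367833 0.022228885980318025
wrist 318.35072316032966 319.2 -0.0012118118027627859 1.2286324660607426
cols: tool mm -0.928468579457231 0.7138378640012102
```

```bash
python3 -m pendant '[[[0.9,-0.7,3],0],[[0.9,-0.7,8],0],[[0.9,-0.7,13],0],[[0.9,-0.7,16],0],[[0.9,-0.7,16],0],[[0.9,-0.7,16],0],[[0.9,-0.7,16],0]]'; python3 look.py 14
```

```text
time: 15.48
tool_pos: [0.5491, -0.2688, 0.1885]
tool_rot: [-3.138, 0.001, 0.4]
contact_force: [-0.0, 0.3, -0.6]
opening: 0.0177
[ 0.54913428 -0.26881075  0.1884918 ] [-3.13796732e+00  1.33750010e-03  4.00487765e-01]
wrist guide [319. 232.] crop 288 196
side guide [375.7 272.2] crop 345 237
scene guide [333.7 190. ] crop 303 154
```

View pics/lw14.png

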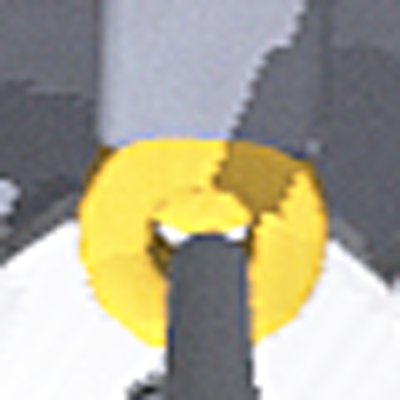

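View pics/lx14.png

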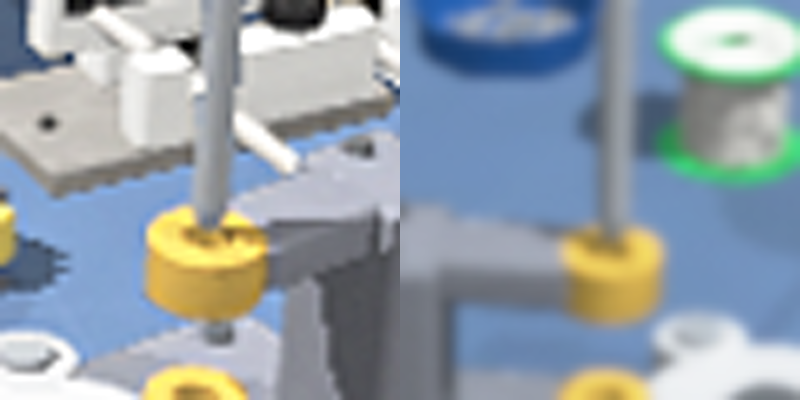

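Tip looks centred over the bore in all three views. Lowering in steps and checking the force at each.

```bash
python3 -m pendant '[[[0,0,3],0],[[0,0,6],0],[[0,0,9],0],[[0,0,12],0],[[0,0,15],0],[[0,0,15],0],[[0,0,15],0]]'; python3 - <<'E'
from h import *
print(robot.observe()['contact_force'],robot.observe()['torque'])
E
```

```text
time: 16.22
tool_pos: [0.549, -0.2687, 0.1734]
tool_rot: [-3.138, 0.002, 0.401]
contact_force: [-0.9, -0.1, -1.2]
opening: 0.017
[-0.87088256 -0.13323707 -1.17255093] [-0.03764993 -0.0414126   0.01449688]
```

```bash
python3 -m pendant '[[[0,0,4],0],[[0,0,8],0],[[0,0,12],0],[[0,0,16],0],[[0,0,20],0],[[0,0,24],0],[[0,0,28],0],[[0,0,31],0],[[0,0,31],0]]'; python3 look.py 15
```

```text
time: 16.97
tool_pos: [0.5486, -0.2684, 0.1415]
tool_rot: [-3.137, 0.002, 0.401]
contact_force: [-0.2, -0.3, -0.7]
opening: 0.0173
[ 0.54857471 -0.26840417  0.14147755] [-3.13660380e+00  2.29558530e-03  4.00511339e-01]
wrist guide [319.6 250.8] crop 289 215
side guide [375.7 272.2] crop 345 237
scene guide [333.7 190. ] crop 303 154
```

View pics/lx15.png

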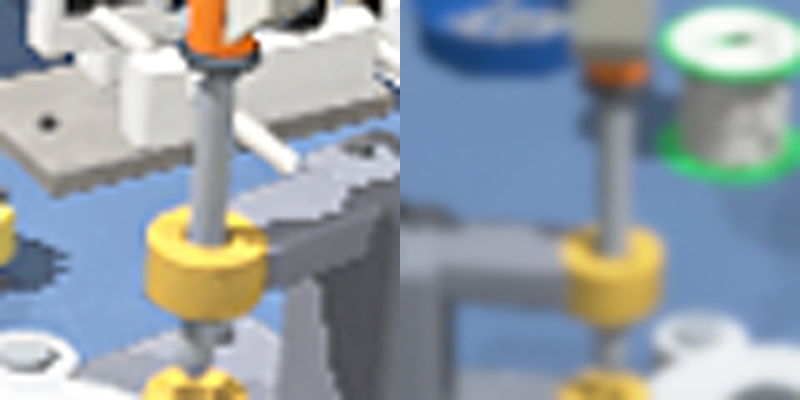

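View pics/lw15.png

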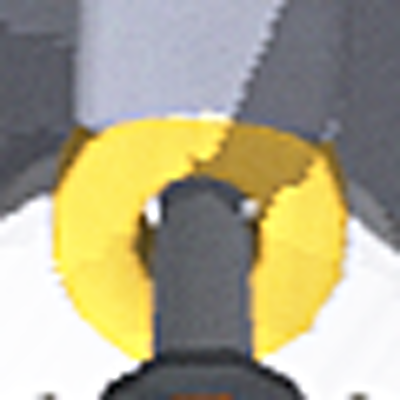

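```bash
python3 -m pendant '[[[0,0,3],0],[[0,0,6],0],[[0,0,9],0],[[0,0,12],0],[[0,0,15],0],[[0,0,17],0],[[0,0,17],0]]'; python3 - <<'E'
from h import *
o=robot.observe();print(o['tool_pos'],o['contact_force'],o['torque'])
E
```

```text
time: 17.7
tool_pos: [0.5487, -0.2685, 0.1248]
tool_rot: [-3.137, 0.002, 0.4]
contact_force: [0.2, -0.0, -0.8]
opening: 0.0176
[ 0.5487209  -0.26846901  0.12482083] [ 0.21041335 -0.00417217 -0.79169533] [-0.03330514 -0.00630705 -0.02474191]
```

No contact force with the tip inside the lower bushing. I'll go the remaining 23 mm.

```bash
python3 -m pendant '[[[0,0,4],0],[[0,0,8],0],[[0,0,12],0],[[0,0,16],0],[[0,0,20],0],[[0,0,23],0],[[0,0,23],0],[[0,0,23],0],[[0,0,23],0]]'; python3 look.py 16; python3 - <<'E'
from h import *
o=robot.observe();print(o['contact_force'],o['torque'],o['opening'])
a=cv2.imread('pics/s16.png')[220:350,310:450]; cv2.imwrite('pics/s16c.png',cv2.resize(a,None,fx=4.5,fy=4.5,interpolation=cv2.INTER_CUBIC))
E
```

```text
time: 18.45
tool_pos: [0.5488, -0.2685, 0.102]
tool_rot: [-3.137, 0.002, 0.401]
contact_force: [0.7, -0.1, -0.2]
opening: 0.0171
[ 0.54875211 -0.26848507  0.1019885 ] [-3.13741454e+00  1.80807046e-03  4.00526608e-01]
wrist guide [319.1 273.9] crop 289 238
side guide [375.7 272.2] crop 345 237
scene guide [333.7 190. ] crop 303 154
[ 0.62486467  0.93177855 -0.78333939] [-0.03180475  0.00993613 -0.0304843 ] 0.017521035734760573
```

View pics/s16c.png

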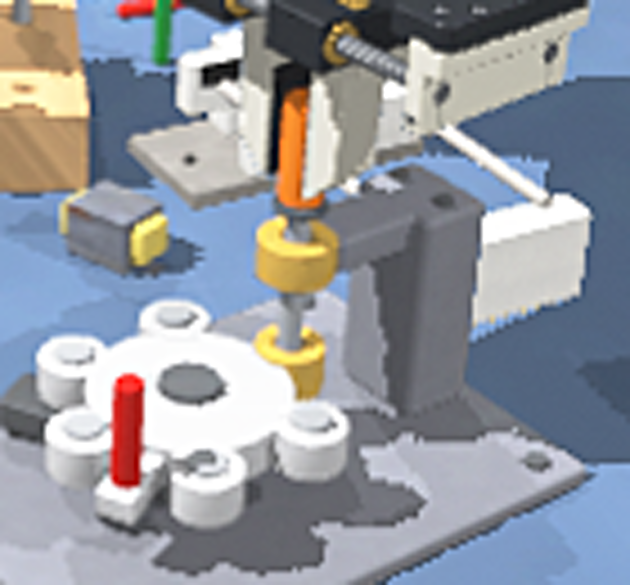

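View pics/lx16.png

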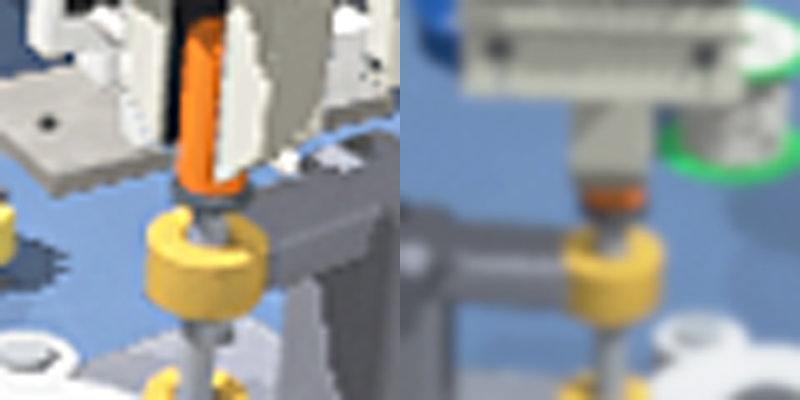

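```bash
python3 - <<'E'
from h import *
for z in (.105,.111,.115,.119,.123): print(z,proj('side',(.549,-.2685,z)).round(1),proj('scene',(.549,-.2685,z)).round(1))
c=tri([('side',345+210/6.667,237+197/6.667),('scene',303+213/6.667,154+207/6.667)]);print('collar mid',c)
E
```

```text
0.105 [375.7 272.2] [333.7 190. ]
0.111 [375.9 269.3] [333.8 187.3]
0.115 [376.  267.3] [333.8 185.5]
0.119 [376.2 265.3] [333.8 183.7]
0.123 [376.3 263.3] [333.9 181.8]
collar mid [ 0.54820597 -0.26986384  0.11643528]
```

```bash
python3 -m pendant '[[[0,0,-1],0],[[0,0,-1],0],[[0,0,-1],0],[[0,0,-1],0],[[0,0,-1],0]]'; python3 - <<'E'
from h import *
o=robot.observe();print(o['qvel'].round(3),o['contact_force'].round(1),o['opening'])
print(robot.hand_in())
E
```

```text
time: 19.02
tool_pos: [0.5488, -0.2685, 0.1031]
tool_rot: [-3.138, 0.002, 0.4]
contact_force: [0.2, 0.5, 0.3]
opening: 0.0169
[ 0.001  0.     0.002 -0.    -0.001 -0.002] [0.2 0.5 0.3] 0.016928497162921954
the job is handed in; nothing more can be done
None
```

I turned the turret one click by its red post, and threaded the orange-headed pin down through the guide bushing and the turret bushing. I handed the job in at 19.0 s with the pin still gripped; no verdict was reported.

**Failed attempt and disagreement:** My first grip on the post slipped off without turning the turret. Triangulating a fingertip showed the real finger ends sit about 26 mm behind the reported TCP, not at it as the task text says. I used that offset for the rest of the job, and the second grip (opening 11.8 mm on the 12 mm post) turned the turret.

**Last checks:**
- **Turret:** from straight above, the turret hole was concentric with the guide hole, and the turret still looked in place in the last side view.
- **Pin position:** the tip should be about 23 mm above the bench from the tool height. The cameras put it 1–2 mm lower, and both readings are inside the 14–31 mm limits. That puts the collar about 11–13 mm above the guide.
- **Contact:** outside force on the tool stayed about 1.5 N or less all the way down, and the joints were still at hand-in. The grip was set to 30 N with the opening at 17 mm; I did not measure finger force on the pin directly.
- **Other objects:** nothing touched the transformer, loupe or short pin as far as I saw. The transformer was in place in the last side view. I did not measure the loupe or short pin again at the end.

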